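# Sight the straightedge's ball in the inspection mirror

## Robot

A 6-joint arm with a two-finger parallel gripper is mounted at the origin on the work surface; the furniture and walls round the work are solid. World frame = base frame: x ahead of the robot, y to its left, z up, the work surface at z = 0. Lengths are in mm, angles in rad, forces in N, time in s.
With the tool pointing down it reaches from about 350 to 975 mm from the base axis. Payload 7.1 kg.
Tool frame: the origin (TCP) lies at the centre of the arm's flange, where the gripper is bolted on; the fingertips stand 182 mm ahead of it and the grasp point (between the pads) lies 163 mm ahead of it; z points along the fingers, y is the line along which they close (so a half turn about z gives the same grasp; the last joint's range is limited). The gripper opens to 88 mm and grips with 3 to 60 N. Pads are 20 mm wide; open, the fingers measure 115 mm over their backs; the gripper's body (75 mm by 178 mm) begins 61 mm behind the grasp point.
Start: joints at [-1.303, 0.423, 1.63, -0, 1.089, -0.019], TCP at [176.821, -599.45, 404.675] pointing down, gripper open.
Joint ranges: [-3, 3], [-0.9, 2.11], [0.09, 2.58], [-1.31, 4.45], [0.11, 2.69], [-2.54, 2.54]. Speed limits (rad/s): [2.39, 2.39, 3.01, 3.14, 3.14, 3.14].

## Interface

Orientations are given as a rotation vector (axis times angle).
In Python, from workcell import readout, get_image, ctrl gives the robot as it stands.
- The arm moves only by the tool step_arm, never from a script. Its argument "targets" is a list that holds one entry, the list of rows, each a list of 7 numbers: the shift along the world's x, y, z as a fraction of full scale, then the turn, a rotation vector about the world's x, y, z as a fraction of full scale, then the opening, from 0 (shut) to 1 (fully open). In form: [[[dx, dy, dz, wx, wy, wz, claw], ...]]. A call has exactly 5 rows; each row shifts and turns the commanded pose from where the row before left it; what a row does not reach is not made up. Full scale, the value 1, is 0.05 m for a shift and 4 degrees for a turn. A row lasts 1/8 s, in which the tool goes at most 62.5 mm and 10.7 degrees, less where a joint would pass 70% of its speed; a pose out of reach is approached as far as the arm can. A call with a number of a shift or a turn outside -1 to 1 is refused whole. A call with a gripper value outside its range is refused whole. The fingers move at their own pace and stop on an object; the grip force is fixed at half the most. Time passes only in rows, so rows that do not move let the fingers close, or fill a call up. It gives the time, the measured TCP pose, the force, the opening and the grip force at its end, in the units of the state.
- readout.get_obs(): the state, without advancing time (a new reading comes with each control period).
- get_image(name): name is "scene" or "top"; returns a dict with "pixels" (384x512x3 uint8, red, green, blue), "intrinsics" (3x3 intrinsics, pixels), "extrinsics" (4x4, takes a point from world to camera coordinates). Camera axes: x right, y down, z forward; pixel columns grow to the right and rows downward; lengths in mm; the calibration is good to about 2 mm. A picture is of the moment at which its call begins. There is no depth.
- ctrl.close_job(): hands the job in; it is judged then, once.
The state is a dict: "t": time; "qpos": joint angles; "qvel": joint speeds; "joint_torque": joint torques, N m; "ee_pos": TCP position; "orientation": TCP orientation; "ft_force": force on the tool from outside, world axes, zero at the start; "moment": the same for the moment, N m; "width": finger opening in mm; "grasp_force": force on a finger pad.
Only numpy, scipy, OpenCV 4.12 (cv2) and the standard library are available. Lean on these libraries where they do the work, as an engineer would, in place of code of your own. Each camera call takes 0.05 s, during which the arm holds its last target. There are 200 camera calls.

## Task

Lay the sighting straightedge on the bench flush against the plate's edge that faces the robot, about midway along that edge and with its ball at the end nearer the mirror, and let go of it. Then take the swivel mirror by its tab and turn it until the inspection camera sees the whole ball reflected in the mirror, near its middle; finish while still holding the tab at that angle, because the mirror springs back when let go. Leave everything else where it is.

Things in the scene. Friction and masses are not known exactly. Their poses are not given: they have to be found in the camera images.
- straightedge_grip (a point): Centre of the grip rib of the loose steel sighting straightedge (0.25 kg): a bar 20 wide (x), 160 long (y), 20 high, with flat sides; on its middle stands a dark rib to take it by, 14 thick (x), 50 long (y), from 20 to 56 mm above the bar's underside. This point is mid-length, mid-width, 38 mm above the underside. y runs along the bar, the ball is at its -y end, z is up.
- straightedge: The same loose straightedge; origin in the middle of its underside, axes as above.
- ball (a point): Centre of the steel ball, 16 mm in diameter, on a thin post on the straightedge, 70 mm from the bar's middle towards its -y end and 60 mm above the bar's underside: the same height as the camera and mirror.
- plate_edge (a point): Middle of the reference edge of the aluminium plate (60 x 140 x 20 mm high, fixed to the bench): the side face towards the robot, 10 mm above the bench. x points into the plate, y along the edge (70 mm either way; the mirror lies towards -y), z up. A straightedge lying flush has its middle line 10 mm outside (-x). Fingertips on the rib pass over the plate if more than 20 mm above the bench.
- mirror_axis (a point): Point on the mirror's vertical turning axis at the mirror's centre, 60 mm above the bench, in the mirror's face. Fixed to the inspection unit (rail 250 x 56 x 8 mm, screwed down, that carries camera and mirror); x is along the rail away from the camera, z up.
- camera_lens (a point): Front of the inspection camera's lens, 60 mm above the bench, 140 mm from the mirror's axis on the same rail, looking level at the mirror's centre (its +x axis). The camera's housing reaches 60 mm behind this point and 77 mm above the bench.
- mirror_tab (a point): Centre of the mirror's grip tab, on the turning axis, 100 mm above the bench: a steel flat 8 thick (x), 30 wide (y), 34 high (83 to 117 mm above the bench). It turns with the mirror; x points out of the mirror's face (normal of the glass). The round mirror, 26 mm in diameter in a 30 mm frame, is right below it with its face on the axis.
- mirror (a joint): Turn of the mirror about its vertical axis, rad, 0 at its rest stop, growing clockwise seen from above, to 1.6. At 0 the mirror's normal points at the camera turned by 10 degrees anticlockwise (190 degrees from the +x axis of mirror_axis). A spring returns it to 0: 0.006 N m at the stop, plus 0.02 N m per rad.
- sight_line (a point): Invisible. At the mirror's centre; its x axis is the camera's line of sight after reflection in the mirror (it turns twice as fast as the mirror: 200 degrees from the +x axis of mirror_axis when the joint reads 0, less 2 x the joint value). The camera sees the ball in the middle of the mirror when this axis passes through the ball.
- eraser: Rubber block eraser 44 x 23 x 12 mm, loose bystander, to be left alone. Origin under its middle.
- tape_roll: Roll of masking tape lying flat, 90 mm in diameter, 15 mm high, loose bystander. Origin under its middle.
- red_spool: Small reel of solder, 52 x 59 x 24 mm, loose bystander. Origin under its middle.
- screwdriver: Screwdriver with a clear handle lying flat, 184 x 29 x 29 mm, loose bystander. Origin under its middle.
There are look-alikes about, which are no part of the job. Leave any red look-alike of the straightedge alone.

How it is judged (in metres and radians):
On the way:
1. the straightedge lies flush against the plate's edge, ball towards the mirror, and is let go (x of straightedge_grip in the frame of plate_edge between -0.0125 and -0.007 m and y of straightedge_grip in the frame of plate_edge between -0.035 and 0.035 m and angle between the y axis of straightedge_grip and the y axis of plate_edge, either way round below 0.025 rad and angle between straightedge_grip's own z axis and vertical below 0.03 rad and height (world z) of straightedge_grip below 0.041 m and y of ball in the frame of plate_edge below -0.02 m and contact force between straightedge and the arm below 0.05 N and contact force between straightedge and the fingers below 0.05 N), for 0.3 s.
At the end, for the whole second after the job is handed in: Straightedge untouched on the bench against the plate's edge (gap under 2.5 mm, angle under 0.025 rad, middles within 35 mm), ball towards the mirror; fingers hold the mirror's tab still with the camera's reflected line of sight within 15 mm of the ball's centre (all of step 1 and y of ball in the frame of sight_line between -0.015 and 0.015 m and x of ball in the frame of sight_line above 0.08 m and contact force between mirror and the fingers above 0.5 N and value of joint mirror above 0.3 rad and velocity of joint mirror between -0.05 and 0.05 rad/s and linear speed of straightedge below 0.02 m/s); the arm keeps its last pose, push and grip.
It fails at once if a bystander is moved by more than 20 mm (distance of any of eraser, tape_roll, red_spool, screwdriver from where it was at the start of the episode above 0.02 m).
It also fails if it takes over 51 s, if anything falls off the work surface, if the arm or the gripper's body presses on something with over 40 N, if the wrist force passes 120 N, or if a joint passes its speed limit or range.

## Working session

There is one attempt and no reset: what is moved stays moved. The work goes in short steps, Python scripts to look and compute and a tool call to move; the robot and the scene stay as the last step left them, time stands still between calls to the robot, and variables do not carry over. Pictures are saved under pics/ and viewed, at most 10 in all, crops included, and the job is handed in when it is done.

Besides the shell and the picture viewer there is one more tool, called after "Request:" in YAML: its name, and indented under it one key for each argument. step_arm: Moves the arm, as the interface text tells. Shift numbers are shares of 0.05 m and turn numbers shares of 4 degrees, none past 1 either way. Its arguments: {"type":"object","properties":{"targets":{"type":"array"}},"required":["targets"]}

```bash
mkdir -p pics
python3 - <<'E'
from workcell import readout, get_image
import cv2,numpy as np
o=readout.get_obs();print(o['t'],o['ee_pos'],o['orientation'],o['width'])
for n in("scene","top"):
    d=get_image(n);cv2.imwrite(f'pics/{n}0.png',d['pixels'][:,:,::-1])
    np.savez(f'{n}0.npz',**d)
    print(n,np.round(d['intrinsics'],1).tolist(),np.round(d['extrinsics'],3).tolist())
E
```

```text
0.0 [ 176.74872903 -599.19289373  403.91175067] [-3.10787841e+00 -4.48730768e-01  3.45786666e-04] 87.54824281437156
scene [[455.7, 0.0, 251.8], [0.0, 455.7, 193.2], [0.0, 0.0, 1.0]] [[-0.569, -0.822, -0.014, 273.612], [-0.419, 0.305, -0.855, 314.788], [0.707, -0.481, -0.518, 1158.899], [0.0, 0.0, 0.0, 1.0]]
top [[418.3, 0.0, 254.6], [0.0, 418.3, 194.7], [0.0, 0.0, 1.0]] [[0.016, -1.0, -0.013, -22.042], [-0.992, -0.014, -0.128, 538.355], [0.127, 0.015, -0.992, 1118.197], [0.0, 0.0, 0.0, 1.0]]
```

View pics/top0.png

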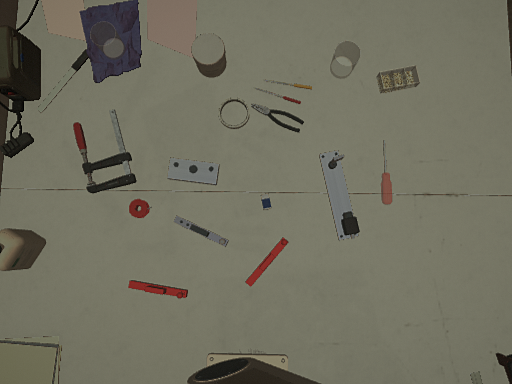

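View pics/scene0.png

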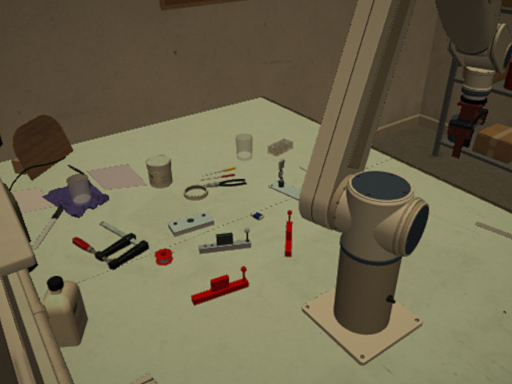

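The top view shows the grey straightedge at about (201,230) with its ball end lower right. The plate is at (193,171), the mirror at about (337,158) and the camera at (349,222). The red bars are decoys. Next I'll take an enlarged crop.

```bash
cat > h.py <<'E'
import numpy as np,cv2
from workcell import readout,get_image
def look(n):
    return get_image(n)
def ray(d,u,v,z):
    K,E=d['intrinsics'],d['extrinsics'];R,t=E[:3,:3],E[:3,3]
    c=-R.T@t;r=R.T@np.linalg.solve(K,[u,v,1.]);return c+r*(z-c[2])/r[2]
def proj(d,p):
    q=d['intrinsics']@(d['extrinsics'][:3,:3]@np.array(p,float)+d['extrinsics'][:3,3]);return q[:2]/q[2]
def crop(d,x0,y0,x1,y1,s,f):
    cv2.imwrite(f,cv2.resize(np.ascontiguousarray(d['pixels'][y0:y1,x0:x1,::-1]),None,fx=s,fy=s,interpolation=cv2.INTER_CUBIC))
E
python3 - <<'E'
from h import *
d=dict(np.load('top0.npz'));crop(d,160,145,360,250,4,'pics/c1.png')
g=cv2.cvtColor(d['pixels'],cv2.COLOR_RGB2HSV)
print(g[165,175],g[220,185],g[200,150+20],g[170,330],g[215,250])
E
```

```text
[53 25 41] [110   8  98] [ 30  36 120] [ 75   8 123] [ 30  36 120]
```

View pics/c1.png

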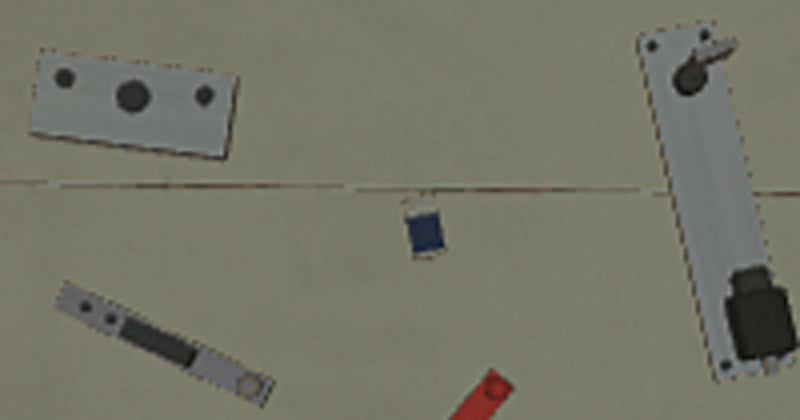

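```bash
cat > m.py <<'E'
from h import *
def rects(d,box,smax=22,z=20,amin=150,vmin=0):
    x0,y0,x1,y1=box;s=4
    im=cv2.resize(np.ascontiguousarray(d['pixels'][y0:y1,x0:x1]),None,fx=s,fy=s,interpolation=cv2.INTER_CUBIC)
    h=cv2.cvtColor(im,cv2.COLOR_RGB2HSV)
    m=((h[...,1]<smax)&(h[...,2]>vmin)).astype(np.uint8)*255
    m=cv2.morphologyEx(m,cv2.MORPH_OPEN,np.ones((5,5)))
    for c in cv2.findContours(m,cv2.RETR_EXTERNAL,cv2.CHAIN_APPROX_NONE)[0]:
        if cv2.contourArea(c)<amin*16/4: continue
        r=cv2.minAreaRect(c);P=cv2.boxPoints(r)/s
        W=np.array([ray(d,x0+p[0]-.375,y0+p[1]-.375,z)[:2] for p in P])
        a,b=W[1]-W[0],W[2]-W[1]
        L=a if np.hypot(*a)>np.hypot(*b) else b
        print(np.round(W.mean(0),1),'sizes',np.round([np.hypot(*a),np.hypot(*b)],1),'angle of long',round(np.degrees(np.arctan2(L[1],L[0])),2))
        print('  corners',np.round(W,1).tolist())
E
python3 - <<'E'
from m import *
d=dict(np.load('top0.npz'))
print('plate');rects(d,(162,150,225,190))
print('bar');rects(d,(170,210,232,250))
print('rail');rects(d,(315,145,365,245),z=8)
E4=lambda x,y:(160+x/4-.375,145+y/4-.375)
for n,x,y,z in[('ball',249,385,60),('mirror base',690,78,8),('tab',718,51,117),('tab end',735,43,117),('tab end2',700,60,117),('housing',762,322,77),('lens tip',750,268,70),('rib',158,341,56)]:
    print(n,np.round(ray(d,*E4(x,y),z),1))
E
```

```text
plate
[606.4 162. ] sizes [ 60.8 140.8] angle of long -96.48
  corners [[584.0, 234.1], [644.6, 229.2], [628.7, 89.3], [568.4, 95.1]]
bar
[424.  102.5] sizes [19.9 47.2] angle of long -115.43
  corners [[425.1, 128.0], [443.1, 119.6], [422.8, 77.0], [404.9, 85.5]]
[458.1 177.6] sizes [20.1 66.4] angle of long -114.08
  corners [[462.4, 211.8], [480.8, 203.9], [453.7, 143.3], [435.4, 151.3]]
rail
[ 549.  -254.1] sizes [ 67.9 249.5] angle of long -167.92
  corners [[662.6, -194.6], [679.0, -260.5], [435.0, -312.7], [419.3, -248.5]]
ball [410.4  70.7  60. ]
mirror base [ 632.6 -232.2    8. ]
tab [ 628.2 -231.6  117. ]
tab end [ 633.6 -242.6  117. ]
tab end2 [ 622.1 -220.   117. ]
housing [ 456.4 -266.1   77. ]
lens tip [ 492.4 -260.1   70. ]
rib [438.8 132.8  56. ]
```

Request:
step_arm:
  targets:
    - [[0.9, 0.7, 0, 0, 0, 1, 1], [0.9, 0.7, 0, 0, 0, 1, 1], [0.9, 0.7, 0, 0, 0, 1, 1], [0.9, 0.7, 0, 0, 0, 1, 1], [0.9, 0.7, 0, 0, 0, 1, 1]]

```text
t: 0.72
ee_pos: [403.0, -423.1, 404.4]
orientation: [-2.983, -0.985, 0.0]
ft_force: [0.6, -0.1, -0.2]
width: 88.0
grasp_force: 0.0
```

Request:
step_arm:
  targets:
    - [[0.7, 1, 0, 0, 0, 1, 1], [0, 1, -0.1, 0, 0, 1, 1], [0, 1, -0.2, 0, 0, 1, 1], [0, 1, -0.2, 0, 0, 1, 1], [0, 1, -0.2, 0, 0, 1, 1]]

```text
t: 1.35
ee_pos: [436.5, -172.9, 369.3]
orientation: [-2.767, -1.488, 0.0]
ft_force: [0.7, 0.3, -0.3]
width: 88.0
grasp_force: 0.0
```

Request:
step_arm:
  targets:
    - [[0, 1, -0.2, 0, 0, 1, 1], [0, 1, -0.2, 0, 0, 1, 1], [0, 1, -0.2, 0, 0, 0.2, 1], [0, 1, -0.2, 0, 0, 0, 1], [0, 1, -0.2, 0, 0, 0, 1]]

```text
t: 1.98
ee_pos: [436.6, 77.1, 319.4]
orientation: [2.646, 1.693, 0.0]
ft_force: [0.1, -0.1, 0.1]
width: 87.9
grasp_force: 0.0
```

```bash
cat >> h.py <<'E'
from scipy.spatial.transform import Rotation as Ro
def st():
    o=readout.get_obs();R=Ro.from_rotvec(o['orientation']).as_matrix();p=o['ee_pos']
    y=R[:,1];print('t',round(o['t'],2),'tcp',np.round(p,1),'grasp',np.round(p+163*R[:,2],1),'yawy',round(np.degrees(np.arctan2(y[1],y[0])),2),'z',np.round(R[:,2],4),'F',np.round(o['ft_force'],1),'M',np.round(o['moment'],2),'w',round(o['width'],1),'g',round(o['grasp_force'],1),'q',np.round(o['qpos'],2))
E
python3 -c "
from h import *
st()"
```

```text
t 1.98 tcp [436.6  77.1 319.4] grasp [436.6  77.1 156.4] yawy -24.77 z [ 1.e-04 -0.e+00 -1.e+00] F [ 0.1 -0.1  0.1] M [-0.07 -0.08 -0.04] w 87.9 g 0.0 q [ 0.15  0.3   2.08 -0.    0.76  0.58]
```

Request:
step_arm:
  targets:
    - [[0.04, 0.57, 0, 0, 0, 0, 1], [0, 0.57, -0.2, 0, 0, 0, 1], [0, 0, -0.8, 0, 0, 0, 1], [0, 0, -0.8, 0, 0, 0, 1], [0, 0, -0.4, 0, 0, 0, 1]]

```text
t: 2.6
ee_pos: [438.1, 132.5, 207.7]
orientation: [-2.645, -1.693, 0.004]
ft_force: [0.1, -0.1, 0.3]
width: 87.9
grasp_force: 0.0
```

Request:
step_arm:
  targets:
    - [[0, 0, 0, 0, 0, 0, 0], [0, 0, 0, 0, 0, 0, 0], [0, 0, 0, 0, 0, 0, 0], [0, 0, 0, 0, 0, 0, 0], [0, 0, 0, 0, 0, 0, 0]]

```text
t: 3.22
ee_pos: [439.0, 132.6, 210.2]
orientation: [2.646, 1.693, 0.001]
ft_force: [0.1, -0.1, -0.1]
width: 41.3
grasp_force: 0.0
```

Run:
```python
from h import *
st()
d=look('scene');np.savez('s1.npz',**d);crop(d,150,180,310,300,5,'pics/s1.png')
```

```text
t 3.23 tcp [439.  132.6 210.2] grasp [439.1 132.6  47.2] yawy -24.77 z [ 9.e-04  3.e-04 -1.e+00] F [ 0.1 -0.1 -0.1] M [-0.1   0.01 -0.03] w 41.3 g 0.0 q [0.27 0.53 2.09 0.   0.52 0.7 ]
```

View pics/s1.png

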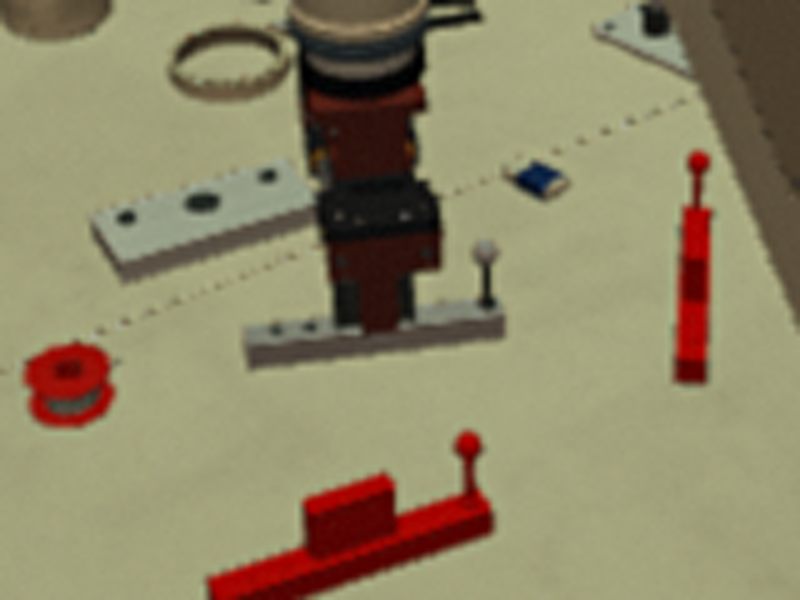

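The fingers straddle the rib, with the ball at crop pixel (485,250). I'll finish closing, lift, turn and carry it.

Request:
step_arm:
  targets:
    - [[0, 0, 0, 0, 0, 0, 0], [0, 0, 0, 0, 0, 0, 0], [0, 0, 0, 0, 0, 0, 0], [0, 0, 0, 0, 0, 0, 0], [0, 0, 0.3, 0, 0, 0, 0]]

```text
t: 3.9
ee_pos: [438.4, 132.4, 224.3]
orientation: [-2.646, -1.693, 0.004]
ft_force: [-0.6, -0.8, -2.7]
width: 13.9
grasp_force: 30.0
```

Request:
step_arm:
  targets:
    - [[0, 0, 0.3, 0, 0, 0, 0], [0.56, 0.18, 0, 0, 0, 1, 0], [0.56, 0.18, 0, 0, 0, 1, 0], [0.56, 0.18, 0, 0, 0, 1, 0], [0.56, 0.18, 0, 0, 0, 1, 0]]

```text
t: 4.53
ee_pos: [551.8, 168.9, 241.0]
orientation: [2.382, 2.048, 0.002]
ft_force: [0.1, 0.0, -2.6]
width: 13.9
grasp_force: 30.0
```

Request:
step_arm:
  targets:
    - [[0, 0, 0, 0, 0, 0.6, 0], [0, 0, 0, 0, 0, 0, 0], [0, 0, 0, 0, 0, 0, 0], [0, 0, 0, 0, 0, 0, 0], [0, 0, 0, 0, 0, 0, 0]]

```text
t: 5.15
ee_pos: [550.7, 168.5, 239.8]
orientation: [-2.342, -2.094, 0.0]
ft_force: [-0.8, 0.0, -2.5]
width: 13.9
grasp_force: 30.0
```

Run:
```python
from h import *
st()
d=look('top');np.savez('t2.npz',**d);crop(d,160,145,300,250,5,'pics/t2.png')
```

```text
t 5.15 tcp [550.7 168.5 239.8] grasp [550.7 168.5  76.8] yawy -6.38 z [-0. -0. -1.] F [-0.8  0.  -2.5] M [-0.06 -0.01 -0.09] w 13.9 g 30.0 q [0.28 0.59 1.83 0.   0.73 0.39]
```

View pics/t2.png

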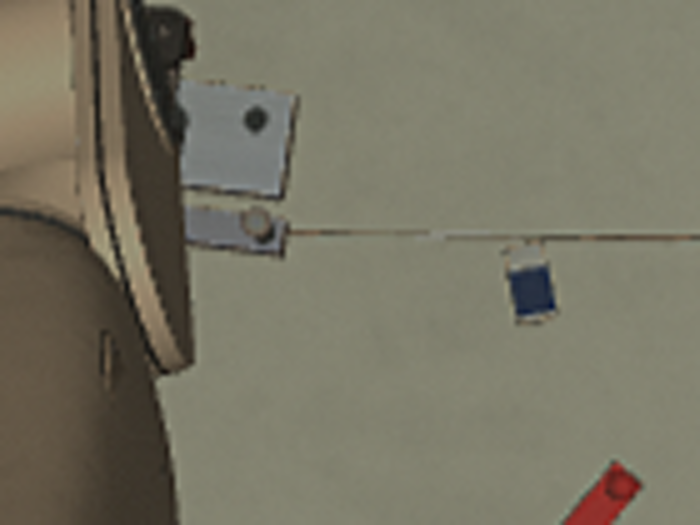

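The bar is parallel to the plate, with the ball at crop (257,222) and a gap of about 16 mm. Next I'll lower it.

Request:
step_arm:
  targets:
    - [[0, 0, -0.3, 0, 0, 0, 0], [0, 0, -0.24, 0, 0, 0, 0], [0, 0, -0.04, 0, 0, 0, 0], [0, 0, -0.01, 0, 0, 0, 0], [0, 0, 0, 0, 0, 0, 0]]

```text
t: 5.82
ee_pos: [550.8, 168.6, 209.9]
orientation: [-2.341, -2.095, 0.0]
ft_force: [0.3, -0.6, -2.4]
width: 14.0
grasp_force: 30.0
```

Request:
step_arm:
  targets:
    - [[0.1, -0.011, 0, 0, 0, 0, 0], [0.06, -0.007, 0, 0, 0, 0, 0], [0.04, -0.004, 0, 0, 0, 0, 0], [0.02, -0.002, 0, 0, 0, 0, 0], [0, 0, 0, 0, 0, 0, 0]]

```text
t: 6.45
ee_pos: [561.8, 167.3, 210.2]
orientation: [-2.341, -2.094, 0.0]
ft_force: [-0.0, -1.2, -2.5]
width: 14.0
grasp_force: 30.0
```

Request:
step_arm:
  targets:
    - [[0.03, -0.003, -0.01, 0, 0, 0, 0], [0.03, -0.003, 0, 0, 0, 0, 0], [0.02, -0.002, 0, 0, 0, 0, 0], [0.02, -0.002, 0, 0, 0, 0, 0], [0, 0, 0, 0, 0, 0, 0]]

```text
t: 7.08
ee_pos: [566.2, 167.0, 209.7]
orientation: [-2.341, -2.093, 0.003]
ft_force: [-4.6, 1.5, 2.6]
width: 13.6
grasp_force: 30.0
```

Request:
step_arm:
  targets:
    - [[0.02, -0.002, 0, 0, 0, 0, 0], [0.01, 0, 0, 0, 0, 0, 0], [0, 0, 0, 0, 0, 0, 0], [0, 0, 0, 0, 0, 0, 0], [0, 0, 0, 0, 0, 0, 0]]

```text
t: 7.7
ee_pos: [566.7, 167.0, 209.7]
orientation: [-2.34, -2.092, 0.006]
ft_force: [-9.2, 2.8, 7.4]
width: 14.1
grasp_force: 30.0
```

```bash
python3 -c "
from h import *
st()"
```

```text
t 7.7 tcp [566.7 167.  209.7] grasp [565.9 166.9  46.7] yawy -6.4 z [-4.9e-03 -2.0e-04 -1.0e+00] F [-9.2  2.8  7.4] M [ 0.53  1.57 -0.21] w 14.1 g 30.0 q [0.27 0.65 1.8  0.   0.7  0.38]
```

Request:
step_arm:
  targets:
    - [[0, 0, 0, 0, 0, 0, 0.5], [0, 0, 0, 0, 0, 0, 0.5], [0, 0, 0, 0, 0, 0, 0.5], [0, 0, 0, 0, 0, 0, 0.5], [0, 0, 0, 0, 0, 0, 0.5]]

```text
t: 8.32
ee_pos: [568.4, 166.7, 209.7]
orientation: [2.341, 2.094, 0.0]
ft_force: [-0.7, -0.5, 0.3]
width: 43.8
grasp_force: 0.0
```

Request:
step_arm:
  targets:
    - [[0, 0, 0.3, 0, 0, 0, 0.5], [0, 0, 0.6, 0, 0, 0, 0.5], [0, 0, 0.8, 0, 0, 0, 0.7], [0, -0.6, 0.5, 0, 0, 1, 0.7], [0, -1, 0, 0, 0, 1, 0.7]]

```text
t: 8.95
ee_pos: [569.2, 87.1, 323.3]
orientation: [2.181, 2.256, 0.008]
ft_force: [0.1, -0.7, 0.5]
width: 61.2
grasp_force: 0.0
```

Request:
step_arm:
  targets:
    - [[0, -1, 0, 0, 0, 1, 0.7], [0.1, -1, 0, 0, 0, 1, 0.7], [0.1, -1, 0, 0, 0, 1, 0.7], [0.1, 0, 0, 0, 0, 1, 0.7], [0, 0, 0, 0, 0, 1, 0.7]]

```text
t: 9.57
ee_pos: [583.6, -64.3, 320.8]
orientation: [1.764, 2.598, 0.001]
ft_force: [-1.1, 0.5, -0.0]
width: 61.3
grasp_force: 0.0
```

Run:
```python
from m import *
st()
d=look('top');np.savez('t3.npz',**d);crop(d,160,140,360,240,4,'pics/t3.png')
```

```text
t 9.57 tcp [583.6 -64.3 320.8] grasp [583.8 -64.3 157.8] yawy 21.67 z [ 1.4e-03 -1.0e-04 -1.0e+00] F [-1.1  0.5 -0. ] M [-0.08 -0.08 -0.02] w 61.3 g 0.0 q [-0.13  0.48  1.77  0.    0.89 -0.51]
```

View pics/t3.png

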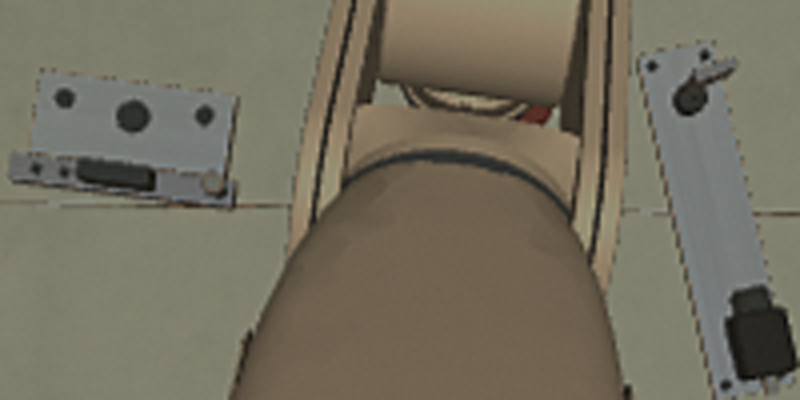

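The bar lies flush on the plate's edge, with the ball at crop (213,183). The tab is at about (718,70) and the mirror base at (690,98). Now I'll fit the rail's direction and work out the angles.

Run:
```python
from m import *
A=[]
for f in('top0.npz','t3.npz'):
    d=dict(np.load(f));s=cv2.cvtColor(d['pixels'],cv2.COLOR_RGB2HSV)[...,1].astype(float)
    L=[];R=[]
    for v in range(168,208):
        c=(168-v)*0  # rail centre column from the two view estimate
        uc=int(round(proj(d,ray(d,341,v,8))[0])); uc=int(round(331+(v-160)*.235))+3
        r=s[v]; 
        i=uc
        while r[i]<22:i-=1
        L.append((i+(r[i]-22)/(r[i]-r[i+1]),v))
        i=uc
        while r[i]<22:i+=1
        R.append((i-(r[i]-22)/(r[i]-r[i-1]),v))
    ln=[]
    for n,P in(('L',L),('R',R)):
        W=np.array([ray(d,u,v,8)[:2] for u,v in P],np.float32)
        vx,vy,x,y=cv2.fitLine(W,cv2.DIST_HUBER,0,.1,.1).ravel()
        if vx<0:vx,vy=-vx,-vy
        ln.append((vx,vy,x,y));print(f,n,round(np.degrees(np.arctan2(vy,vx)),2),'y at x=630',round(y+(630-x)*vy/vx,1),'at 495',round(y+(495-x)*vy/vx,1))
d=dict(np.load('t3.npz'))
E4=lambda x,y:(160+x/4-.375,140+y/4-.375)
for n,x,y,z in[('ball',213,183,60),('rib',117,174,56),('base',690,98,8),('bar end',235,198,20)]:print(n,np.round(ray(d,*E4(x,y),z),1))
```

```text
top0.npz L 12.69 y at x=630 -203.3 at 495 -233.7
top0.npz R 12.59 y at x=630 -257.2 at 495 -287.3
t3.npz L 12.62 y at x=630 -203.4 at 495 -233.6
t3.npz R 12.67 y at x=630 -257.1 at 495 -287.5
ball [559.2  98.9  60. ]
rib [565.1 164.9  56. ]
base [ 632.6 -232.2    8. ]
bar end [554.8  87.9  20. ]
```

Request:
step_arm:
  targets:
    - [[0.2, -0.8, 0, 0, 0, 0.25, 0.7], [0.2, -0.8, 0, 0, 0, 0, 0.7], [0.2, -0.8, 0, 0, 0, 0, 0.7], [0.2, -0.8, 0, 0, 0, 0, 0.7], [0.12, -0.12, 0, 0, 0, 0, 0.7]]

```text
t: 10.25
ee_pos: [629.5, -231.4, 320.5]
orientation: [1.746, 2.61, 0.0]
ft_force: [0.8, 0.0, 0.2]
width: 61.7
grasp_force: 0.0
```

Run:
```python
from h import *
st()
d=look('top');np.savez('t4.npz',**d);crop(d,285,130,385,230,5,'pics/t4.png')
d=look('scene');a=proj(d,[630,-230.5,100]);print(a);np.savez('s4.npz',**d);crop(d,240,130,340,230,5,'pics/s4.png')
b=np.hstack([cv2.imread('pics/t4.png')[:,:400],cv2.imread('pics/s4.png')[:,:400]]);cv2.imwrite('pics/b4.png',b)
```

```text
t 10.25 tcp [ 629.5 -231.4  320.5] grasp [ 629.7 -231.5  157.5] yawy 22.44 z [ 1.3e-03 -7.0e-04 -1.0e+00] F [0.8 0.  0.2] M [-0.01 -0.1  -0.01] w 61.7 g 0.0 q [-0.37  0.58  1.58 -0.    0.98 -0.76]
[280.14603242 164.3990424 ]
```

View pics/b4.png

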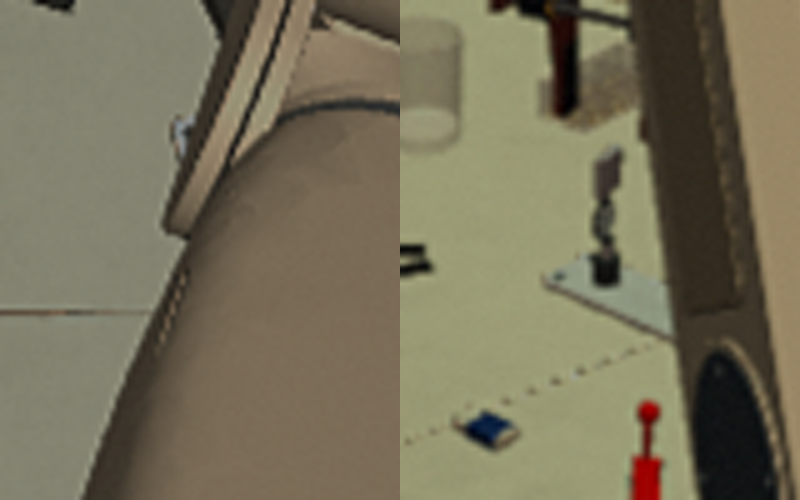

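The scene view puts the tab at pixel (281,164), against a predicted (280,164), so the fingers straddle it. I'll go down and close on it.

Request:
step_arm:
  targets:
    - [[0, 0.015, -0.4, 0, 0, 0, 0.7], [0, 0, -0.4, 0, 0, 0, 0.7], [0, 0, -0.3, 0, 0, 0, 0.7], [0, 0, 0, 0, 0, 0, 0], [0, 0, 0, 0, 0, 0, 0]]

```text
t: 10.98
ee_pos: [629.5, -228.5, 264.7]
orientation: [1.742, 2.614, 0.0]
ft_force: [0.7, 0.4, -0.0]
width: 45.0
grasp_force: 0.0
```

Request:
step_arm:
  targets:
    - [[0, 0, 0, 0, 0, 0, 0], [0, 0, 0, 0, 0, 0, 0], [0, 0, 0, 0, 0, 0, 0], [0, 0, 0, 0, 0, 0, 0], [0, 0, 0, 0, 0, 0, 0]]

```text
t: 11.6
ee_pos: [628.7, -228.9, 264.9]
orientation: [-1.742, -2.613, 0.002]
ft_force: [-4.6, -2.5, 3.3]
width: 8.5
grasp_force: 30.0
```

```bash
python3 -c "
from h import *
st()"
```

```text
t 11.6 tcp [ 628.7 -228.9  264.9] grasp [ 628.5 -229.   101.9] yawy 22.62 z [-1.4e-03 -3.0e-04 -1.0e+00] F [-4.6 -2.5  3.3] M [-0.19  0.29 -0.04] w 8.5 g 30.0 q [-0.37  0.65  1.6  -0.    0.89 -0.76]
```

Request:
step_arm:
  targets:
    - [[-0.02, -0.01, 0, 0, 0, -0.5, 0], [0, 0, 0, 0, 0, -0.9, 0], [0, 0, 0, 0, 0, -0.9, 0], [0, 0, 0, 0, 0, -0.9, 0], [0, 0, 0, 0, 0, -0.9, 0]]

```text
t: 12.22
ee_pos: [628.5, -229.0, 265.0]
orientation: [2.101, 2.335, 0.001]
ft_force: [-1.0, 0.8, 1.7]
width: 8.8
grasp_force: 30.0
```

Request:
step_arm:
  targets:
    - [[0, 0, 0, 0, 0, -0.9, 0], [0, 0, 0, 0, 0, -0.9, 0], [0, 0, 0, 0, 0, -0.9, 0], [0, 0, 0, 0, 0, -0.9, 0], [0, 0, 0, 0, 0, -0.5, 0]]

```text
t: 12.85
ee_pos: [628.7, -229.1, 265.0]
orientation: [2.411, 2.013, 0.001]
ft_force: [0.0, -0.9, 1.9]
width: 8.4
grasp_force: 30.0
```

```bash
python3 -c "
from h import *
st()"
```

```text
t 12.85 tcp [ 628.7 -229.1  265. ] grasp [ 628.9 -229.2  102. ] yawy -10.28 z [ 1.5e-03 -5.0e-04 -1.0e+00] F [ 0.  -0.9  1.9] M [-0.23 -0.52 -0.03] w 8.4 g 30.0 q [-0.37  0.65  1.6   0.    0.88 -0.19]
```

Request:
step_arm:
  targets:
    - [[0, 0, 0, 0, 0, -0.9, 0], [0, 0, 0, 0, 0, -0.9, 0], [0, 0, 0, 0, 0, -0.9, 0], [0, 0, 0, 0, 0, -0.9, 0], [0, 0, 0, 0, 0, -0.9, 0]]

```text
t: 13.48
ee_pos: [628.7, -229.1, 265.0]
orientation: [2.696, 1.61, 0.001]
ft_force: [1.1, -1.5, 1.9]
width: 7.8
grasp_force: 58.0
```

Request:
step_arm:
  targets:
    - [[0, 0, 0, 0, 0, -0.8, 0], [0, 0, 0, 0, 0, 0, 0], [0, 0, 0, 0, 0, 0, 0], [0, 0, 0, 0, 0, 0, 0], [0, 0, 0, 0, 0, 0, 0]]

```text
t: 14.1
ee_pos: [628.7, -229.2, 265.0]
orientation: [2.738, 1.538, 0.001]
ft_force: [3.9, -1.8, 3.0]
width: 7.9
grasp_force: 58.0
```

Run:
```python
from h import *
st()
d=look('scene');np.savez('s5.npz',**d);crop(d,240,130,340,205,8,'pics/s5.png')
```

```text
t 14.1 tcp [ 628.7 -229.2  265. ] grasp [ 628.9 -229.3  102. ] yawy -31.35 z [ 1.3e-03 -5.0e-04 -1.0e+00] F [ 3.9 -1.8  3. ] M [-0.23 -0.4   0.02] w 7.9 g 58.0 q [-0.37  0.65  1.6  -0.    0.88  0.18]
```

View pics/s5.png

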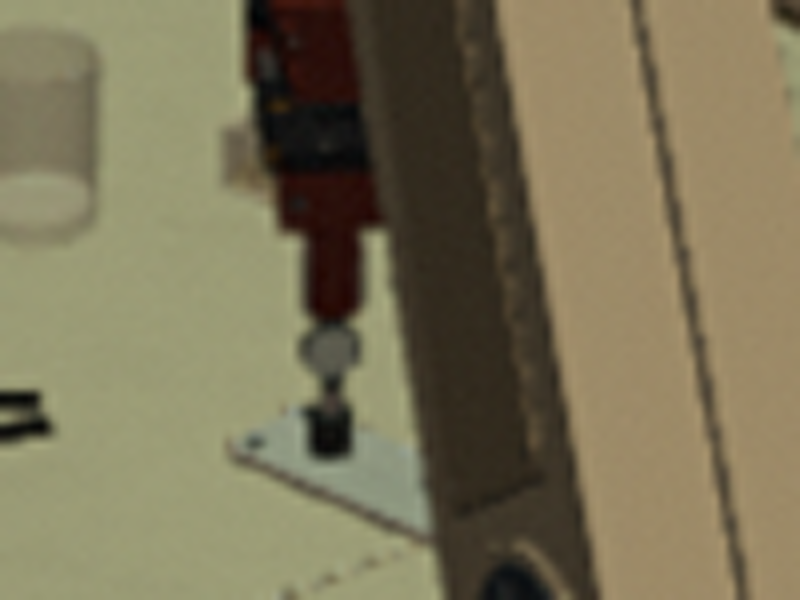

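The mirror at crop (330,348) has turned towards the plate. The gripper is about 1.35° short of the angle it needs.

Request:
step_arm:
  targets:
    - [[0, 0, 0, 0, 0, -0.34, 0], [0, 0, 0, 0, 0, 0, 0], [0, 0, 0, 0, 0, 0, 0], [0, 0, 0, 0, 0, 0, 0], [0, 0, 0, 0, 0, 0, 0]]

```text
t: 14.78
ee_pos: [628.7, -229.1, 265.0]
orientation: [2.757, 1.504, 0.001]
ft_force: [4.6, -2.5, 2.8]
width: 7.8
grasp_force: 58.0
```

Run:
```python
from m import *
st()
d=look('top');np.savez('t6.npz',**d);crop(d,155,140,355,240,4,'pics/t6.png')
```

```text
t 14.78 tcp [ 628.7 -229.1  265. ] grasp [ 628.9 -229.2  102. ] yawy -32.78 z [ 1.2e-03 -5.0e-04 -1.0e+00] F [ 4.6 -2.5  2.8] M [-0.33 -0.52  0.05] w 7.8 g 58.0 q [-0.37  0.65  1.6  -0.    0.88  0.2 ]
```

View pics/t6.png

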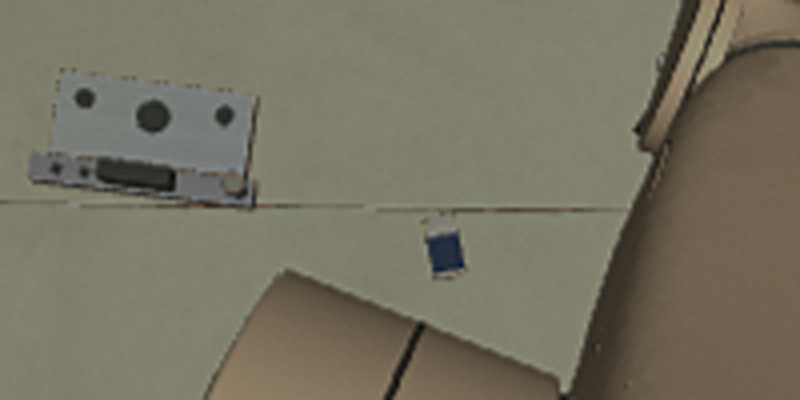

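The bar is flush, with the ball at crop (234,183), and the eraser hasn't moved. I'll check the bar's angle against the plate before handing in.

Run:
```python
from m import *
for f in('t3.npz','t6.npz'):
    d=dict(np.load(f));s=cv2.cvtColor(d['pixels'],cv2.COLOR_RGB2HSV)[...,1].astype(float)
    def edge(us,v0,dv):
        W=[]
        for u in us:
            v=v0(u)
            while s[v,u]<22:v+=dv
            p=v-dv*(s[v,u]-22)/(s[v,u]-s[v-dv,u]);W.append(ray(d,u,p,0 if dv>0 else 20)[:2])
        vx,vy,x,y=cv2.fitLine(np.array(W,np.float32),cv2.DIST_HUBER,0,.1,.1).ravel()
        a=np.degrees(np.arctan2(vx,vy));a=(a+90)%180-90
        return round(float(a),2),round(float(x+(165-y)*vx/vy),1)
    print(f,'plate back',edge(range(174,214),lambda u:163,-1),'bar front',edge(list(range(166,178))+list(range(200,208)),lambda u:int(183+(u-166)*.11),1))
```

```text
t3.npz plate back (6.24, 635.9) bar front (7.27, 559.5)
t6.npz plate back (5.97, 635.8) bar front (7.06, 559.9)
```

Run:
```python
from m import *
def edge(f,us,v0,dv,z,ch,th,sg):
    d=dict(np.load(f));s=sg*cv2.GaussianBlur(cv2.cvtColor(d['pixels'],cv2.COLOR_RGB2HSV),(3,1),0)[...,ch].astype(float);th*=sg
    W=[]
    for u in us:
        v=v0(u)
        while s[v,u]<th:v+=dv
        W.append(ray(d,u,v-dv*(s[v,u]-th)/(s[v,u]-s[v-dv,u]),z)[:2])
    vx,vy,x,y=cv2.fitLine(np.array(W,np.float32),cv2.DIST_HUBER,0,.1,.1).ravel()
    a=(np.degrees(np.arctan2(vx,vy))+90)%180-90
    return round(float(a),2),round(float(x+(165-y)*vx/vy),1)
for n,ch,th,sg in(('S22',1,22,1),('S18',1,18,1),('V85',2,85,-1)):
    P=lambda u:int(175+(u-174)*.13)
    print(n,'plate front',edge('top0.npz',range(174,214),P,1,20,ch,th,sg),'bar',[edge(f,list(range(166,178))+list(range(201,209)),lambda u:int(182.5+(u-166)*.12),1,20,ch,th,sg) for f in('t3.npz','t6.npz')])
```

```text
S22 plate front (6.76, 578.3) bar [(6.54, 557.5), (7.33, 557.3)]
S18 plate front (6.55, 578.9) bar [(0.0, nan), (6.97, 557.8)]
V85 plate front (6.98, 577.1) bar [(11.47, 560.8), (0.0, nan)]<stdin>:8: RuntimeWarning: divide by zero encountered in scalar divide
<stdin>:11: RuntimeWarning: invalid value encountered in scalar divide
```

```bash
python3 -c "
from workcell import ctrl
print(ctrl.close_job())"
```

```text
the job is handed in; nothing more can be done
None
```

I handed the job in, and no verdict came back: the straightedge lies released and flush on the plate's edge (measured gap about 1 mm), with its ball towards the mirror. The gripper still holds the mirror tab at the calculated angle (joint about 0.97 rad); I worked that angle out from the measured positions and did not see the ball's reflection itself.

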